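# Slide the pepper mill home into the rack

## Task

Push the tall wooden pepper mill across the tiles, touching it only low on its body (below its waist), so that it slides upright into the empty bay of the low wooden rack and stands fully home against the bay's back rail. Do not tip it or lift it off the tiles, leave the tin in the other bay and all the other things on the counter where they are, and finish with the hand clear.

Things in the scene. Friction and masses are not known exactly. Their poses are not given: they have to be found in the camera images.
- mill: the loose, upright, turned wooden pepper mill, 218 mm tall, about 0.37 kg (varies). Foot: plain cylinder of 58 mm diameter from the tiles up to 50 mm; it then tapers to a 38 mm waist at 88 mm; the part above the waist, up to 48 mm across, must not be pushed. Origin at the centre of the underside, z up. Its sliding friction varies; pushed below about 30 mm it slides, pushed high it tips over
- mill_top: the mill's upper part, fixed to the mill: everything from the waist up, which must not be pushed. Origin on the mill's axis at the waist, 88 mm above the mill's underside
- spot: the empty bay's home spot: a flat cork disc, 62 mm across, let into the tiles (nothing to bump over). Its origin is where the mill's underside centre lies when the mill is centred in the empty bay and touches the back rail. Its x axis points horizontally into the bay, towards the back rail; y is across the bay
- rack: the low wooden rack fixed on the counter, 226 mm wide (y), with two bays side by side, each 98 mm wide inside and 70 mm deep, without a floor, open at the front (own -x, roughly towards the robot). Rails 10 mm thick and 24 mm high: a back rail (inner face at x = +35 mm), two side rails and a middle rail (x from -35 to +35 mm, centred at y = -108, 0 and +108 mm). Bay centres at y = -54 and +54 mm. Origin on the tiles at the rack's centre, x pointing to the back rail
- tin: a squat lidded steel tin, 56 mm across and 84 mm tall, loose, standing in the other bay; leave it. Origin at the centre of its underside
- extension_box: bystander: a grey plastic extension box 100 x 250 x 55 mm with two toggle switches (72 mm high over them); origin at the centre of its underside, long side along its y
- screwdriver: bystander: a wooden-handled screwdriver, 200 mm long, lying along its x
- hammer: bystander: a hammer, 270 mm long, lying along its x
- clamp: bystander: a spring clamp, about 145 x 75 x 20 mm, lying flat, long side along its x
- screw_box: bystander: a lidded plastic screw box 104 x 154 x 46 mm, long side along its y; origin at the centre of its underside
- tumbler: bystander: a steel tumbler, 72 mm across and 95 mm tall; origin at the centre of its underside

How it is judged:
By the outcome, as a careful person would: the job done as asked, in the order asked, and still so for the second after the job is handed in, with the robot touching nothing.
It also fails if it takes over 64 s, if anything falls off the work surface, if the arm or the gripper's body presses on something with over 40 N, if the wrist force passes 120 N, or if a joint passes its speed limit or range.

## Robot

A 6-joint arm with a two-finger parallel gripper is mounted at the origin on the work surface. World frame = base frame: x ahead of the robot, y to its left, z up, the work surface at z = 0. Lengths are in m, angles in rad, forces in N, time in s.
With the tool pointing down it reaches from about 0.275 to 0.725 m from the base axis. Payload 15.9 kg.
Tool frame: the origin (TCP) lies at the very end of the fingers, on their centre line; the grasp point (between the pads) lies 19 mm behind it (r.hold_point_z is the distance from the TCP to the grasp point, in m); z points along the fingers, y is the line along which they close (so a half turn about z gives the same grasp; the last joint's range is limited). The gripper opens to 85 mm and grips with 20 to 120 N. Pads are 22 mm wide; open, the fingers measure 114 mm over their backs; the gripper's body (76 mm by 85 mm) begins 54 mm behind the grasp point. The pads swing forward as they close: fully open they stand 13 mm farther back than shut.
Start: joints at [-1.315, 0.213, -0.034, 1.323, 0, 1.571], TCP at [0.127, -0.484, 0.231] pointing down, gripper open.
Joint ranges: [-2.98, 2.98], [-0.74, 1.72], [-1.14, 1.35], [-2.1, 2.04], [-1.57, 1.44], [-3.14, 3.14]. Speed limits (rad/s): [1.89, 1.89, 2.39, 2.57, 3.14, 3.14].

## Interface

Orientations are given as a 3x3 rotation matrix whose columns are the frame's x, y, z axes.
In Python, from workcell import r gives the robot as it stands.
- The arm moves only by the tool drive_tool, never from a script. Its argument "moves" is a list of rows, each an object with "travel": the shift along the tool's x, y, z in cm, a list of three; "twist": the turn about the tool's z in degrees; "claw": the opening, from 0 (shut) to 1 (fully open). A call has 1 to 8 rows; each row shifts and turns the commanded pose from where the row before left it, along the tool's axes as they then stand; what a row does not reach is not made up. A row lasts 1/10 s, in which the tool goes at most 50 mm and 8.59 degrees, less where a joint would pass 70% of its speed; a pose out of reach is approached as far as the arm can. A call with a gripper value outside its range is refused whole. The fingers move at their own pace and stop on an object; "force" is the grip in N (left out, the last holds). Time passes only in rows, so rows that do not move let the fingers close. It gives the time, the measured TCP pose, the force, the opening and the grip force at its end, in the units of the state.
- r.get_obs(): the state, without advancing time (a new reading comes with each control period).
- r.capture(name): name is "side" or "top"; returns a dict with "img" (400x640x3 uint8, red, green, blue), "range_z" (400x640 float32, m along the optical axis (not along the pixel's ray), 0 where there is no reading), "mtx" (3x3 intrinsics, pixels), "rvec" (rotation vector, rad) and "tvec" (3), from world to camera coordinates, as OpenCV has them. Camera axes: x right, y down, z forward; pixel columns grow to the right and rows downward; lengths in m; the calibration is good to about 2 mm. A picture is of the moment at which its call begins.
- r.hand_in(): hands the job in; it is judged then, once.
The state is a dict: "t": time; "joints": joint angles; "joint_vel": joint speeds; "tau": joint torques, N m; "tcp_pos": TCP position; "orientation": TCP orientation; "ft_force": force on the tool from outside, world axes, zero at the start; "moment": the same for the moment, N m; "grip_width": finger opening in m; "gripper_force": force on a finger pad.
Only numpy, scipy, OpenCV 4.12 (cv2) and the standard library are available. Lean on these libraries where they do the work, as an engineer would, in place of code of your own. Each camera call takes 0.05 s, during which the arm holds its last target. There are 200 camera calls.

## Working session

There is one attempt and no reset: what is moved stays moved. The work goes in short steps, Python scripts to look and compute and a tool call to move; the robot and the scene stay as the last step left them, time stands still between calls to the robot, and variables do not carry over. Pictures are saved under pics/ and viewed, at most 10 in all, crops included, and the job is handed in when it is done.

Besides the shell and the picture viewer there is one more tool, called as name(argument=value, ...) on one line, values as JSON. drive_tool: Moves the arm, as the interface text tells. Its arguments: {"type":"object","properties":{"moves":{"type":"array","items":{"type":"object","properties":{"travel":{"type":"array","items":{"type":"number"}},"twist":{"type":"number"},"claw":{"type":"number"}}}},"force":{"type":"number"}},"required":["moves"]}

```bash
mkdir -p pics; cat > h.py <<'E'
import numpy as np,cv2,pickle
from workcell import r
def snap(cam,name):
    c=r.capture(cam); cv2.imwrite(f'pics/{name}.png',c['img'][:,:,::-1]); pickle.dump(c,open(f'pics/{name}.pkl','wb')); return c
def cloud(c):
    R=cv2.Rodrigues(np.array(c['rvec'],float))[0]; z=c['range_z']; K=c['mtx']
    v,u=np.indices(z.shape)
    P=np.stack([(u-K[0,2])/K[0,0]*z,(v-K[1,2])/K[1,1]*z,z],-1)-np.array(c['tvec']).ravel()
    W=P@R; W[z==0]=np.nan; return W
E
python3 - <<'E'
from h import *
for n in('top','side'):
    c=snap(n,n+'0'); print(n,c['tvec'],c['rvec'])
o=r.get_obs();print(o['t'],o['tcp_pos'],o['orientation'],o['grip_width'])
E
```

```text
top [-0.03288843  0.57741642  1.07988222] [ 2.12169876 -2.11806709  0.21233583]
side [-0.54598728  0.07385379  1.0789464 ] [ 2.28113064 -0.09059525  0.05776044]
0.1 [ 0.12642453 -0.48345473  0.23087692] [[ 9.67469146e-01  2.52988899e-01 -2.60258566e-04]
 [ 2.52989033e-01 -9.67468687e-01  9.42799005e-04]
 [-1.32743303e-05 -9.77971512e-04 -9.99999522e-01]] 0.08584490563899946
```

View pics/top0.png

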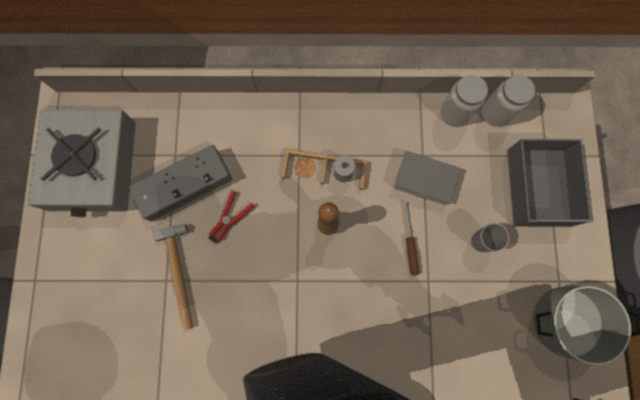

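View pics/side0.png

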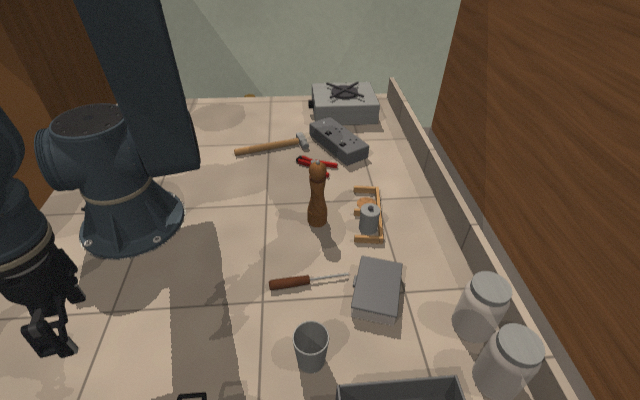

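The top view shows the mill (cap about (329,211), foot about (327,228)), and the rack with its back rail from (285,152) to (367,161). The cork spot is at (305,167) in the left bay, and the tin at (344,168) in the right one.

```bash
python3 - <<'E'
from h import *
for n in('top','side'):
    c=pickle.load(open(f'pics/{n}0.pkl','rb')); W=cloud(c); 
    x,y,z=W[...,0],W[...,1],W[...,2]
    if n=='top':
        mx,my=W[228,327,:2]; print('px',W[228,327],W[167,305],W[168,344],W[152,288],W[159,364])
    img=c['img'].astype(int)
    near=np.hypot(x-mx,y-my)<.07
    for lo,hi in((.008,.05),(.07,.1),(.1,.17),(.17,.23)):
        m=near&(z>lo)&(z<hi)
        if m.sum()>8:
            p=np.c_[x[m],y[m]]
            d=np.array(cv2.Rodrigues(np.array(c['rvec'],float))[0].T@-np.array(c['tvec']).ravel())[:2]
            print(n,lo,hi,m.sum(),'mean',p.mean(0),'min',p.min(0),'max',p.max(0))
            if lo<.01:
                from scipy.optimize import least_squares
                f=least_squares(lambda q:np.hypot(*(p-q).T)-.029,p.mean(0)+(p.mean(0)-d)/np.linalg.norm(p.mean(0)-d)*.015,loss='soft_l1',f_scale=.002);print('fit',f.x,f.cost)
    # rack
    s=W[167,305] if n=='top' else s
    m=(np.hypot(x-s[0],y-s[1])<.25)&(z>.019)&(z<.029)&(img[...,0]-img[...,2]>35)&~near
    p=np.c_[x[m],y[m]].astype(np.float32); print('rail',len(p)); print(cv2.minAreaRect(p), cv2.boxPoints(cv2.minAreaRect(p)).round(4).tolist())
    cork=(np.hypot(x-s[0],y-s[1])<.045)&(abs(z)<.006)&(img[...,0]-img[...,2]>55)
    print('cork',cork.sum(),np.median(W[cork],0),W[cork].min(0),W[cork].max(0))
    m=(z>.07)&(z<.1)&(np.hypot(x-s[0],y-s[1])<.17)&(np.hypot(x-mx,y-my)>.1);print('tin',m.sum(),W[m].mean(0))
c=pickle.load(open('pics/top0.pkl','rb'))['img'][130:250,260:390]
cv2.imwrite('pics/crop.png',cv2.resize(c,None,fx=6,fy=5,interpolation=cv2.INTER_CUBIC)[:,:,::-1])
E
```

```text
px [ 0.51304087 -0.03450583  0.08659315] [0.69645032 0.02647696 0.00390576] [ 0.67342941 -0.07895424  0.07438493] [0.73233835 0.07259119 0.02724426] [ 0.72096599 -0.13865041  0.00108022]
top 0.008 0.05 61 mean [ 0.51542889 -0.03437889] min [ 0.49729009 -0.0635024 ] max [ 0.55029175 -0.008202  ]
fit [ 0.53567918 -0.03585534] 2.965449282901079e-05
top 0.07 0.1 80 mean [ 0.5211987  -0.03550978] min [ 0.51235254 -0.0576598 ] max [ 0.5398777  -0.01414002]
top 0.1 0.17 38 mean [ 0.5177221  -0.03551972] min [ 0.51296662 -0.0528171 ] max [ 0.52676648 -0.01953528]
top 0.17 0.23 327 mean [ 0.5316127  -0.03533551] min [ 0.51161467 -0.05923138] max [ 0.55399473 -0.01321195]
rail 594
((0.6637154817581177, 0.05805118381977081), (0.1576482206583023, 0.4037807881832123), 14.695364952087402) [[0.536300003528595, 0.23330000042915344], [0.638700008392334, -0.15719999372959137], [0.7911999821662903, -0.11720000207424164], [0.6887000203132629, 0.2732999920845032]]
cork 352 [0.69498969 0.0267053  0.00195377] [ 0.66546846 -0.0014567  -0.00384784] [0.72653013 0.05746968 0.00599104]
tin 347 [ 0.67816262 -0.0
[... 260 characters left out ...]
] max [ 0.55694717 -0.03173554]
side 0.1 0.17 289 mean [ 0.53294252 -0.0510168 ] min [ 0.51196882 -0.06022989] max [ 0.55574815 -0.02951061]
side 0.17 0.23 271 mean [ 0.53323148 -0.04823423] min [ 0.51199005 -0.06053313] max [ 0.55711887 -0.01772997]
rail 366
((0.6703115701675415, 0.05581462383270264), (0.1426648646593094, 0.4036426842212677), 9.793017387390137) [[0.5656999945640564, 0.2425999939441681], [0.6342999935150146, -0.15520000457763672], [0.7749000191688538, -0.13089999556541443], [0.7063000202178955, 0.2667999863624573]]
cork 116 [0.68890927 0.03785259 0.00200015] [ 0.66304495  0.01102928 -0.0017338 ] [0.72345241 0.05875444 0.00524051]
tin 244 [ 0.67684436 -0.08311182  0.07687856]
```

View pics/crop.png

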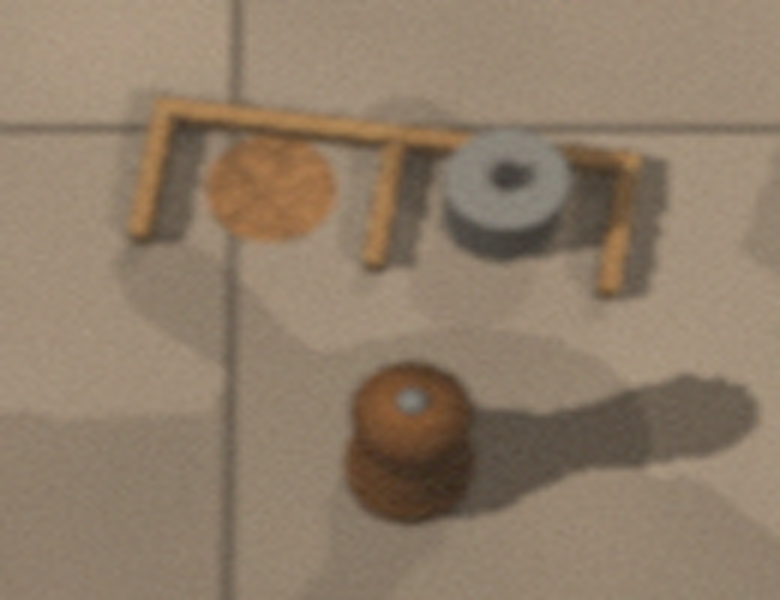

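```bash
python3 - <<'E'
from h import *
o=r.get_obs();R=np.array(o['orientation']);t=np.array(o['tcp_pos'])
for n in('side','top'):
    c=pickle.load(open(f'pics/{n}0.pkl','rb'));W=cloud(c);L=(W-t)@R
    ok=(np.hypot(L[...,0],L[...,1])<.16)&(L[...,2]<.01)&(L[...,2]>-.3)
    print(n)
    for a in np.arange(-.3,.01,.02):
        p=L[ok&(L[...,2]>=a)&(L[...,2]<a+.02)]
        if len(p)>3: print('%.2f'%a,len(p),(np.percentile(p[:,:2],[1,99],axis=0)*1000).round().tolist())
# rack by rays
c=pickle.load(open('pics/top0.pkl','rb'));Rc=cv2.Rodrigues(np.array(c['rvec'],float))[0];C=-Rc.T@np.array(c['tvec']).ravel()
def ray(u,v,z):
    d=Rc.T@np.linalg.inv(c['mtx'])@np.array([u,v,1.]);return C+d*(z-C[2])/d[2]
q=lambda a,b,z:ray(260+(a+.5)/6-.5,130+(b+.5)/5-.5,z)
for nm,a,b,z in(('BL',156,98,.024),('BR',640,152,.024),('tipL',132,238,.024),('tipM',373,266,.024),('tipR',608,294,.024),('cork',270,188,0)):print(nm,q(a,b,z).round(4))
s=pickle.load(open('pics/side0.pkl','rb'))['img'][230:370,0:130]
cv2.imwrite('pics/grip.png',cv2.resize(s,None,fx=4,fy=4,interpolation=cv2.INTER_CUBIC)[:,:,::-1])
E
```

```text
side
-0.30 300 [[36.0, -46.0], [50.0, 50.0]]
-0.28 826 [[24.0, -32.0], [45.0, 36.0]]
-0.26 634 [[21.0, -11.0], [43.0, 38.0]]
-0.24 891 [[12.0, -16.0], [44.0, 42.0]]
-0.22 909 [[4.0, -14.0], [44.0, 46.0]]
-0.20 475 [[-3.0, -10.0], [43.0, 44.0]]
-0.18 1008 [[-17.0, -10.0], [37.0, 38.0]]
-0.16 854 [[-25.0, -10.0], [37.0, 39.0]]
-0.14 502 [[-25.0, -6.0], [37.0, 39.0]]
-0.12 961 [[-12.0, -65.0], [19.0, 70.0]]
-0.10 691 [[-12.0, -69.0], [19.0, 73.0]]
-0.08 637 [[-12.0, -70.0], [16.0, 75.0]]
-0.06 204 [[-6.0, -55.0], [13.0, 57.0]]
-0.04 309 [[-11.0, -48.0], [11.0, 57.0]]
-0.02 58 [[-11.0, -45.0], [11.0, 54.0]]
top
-0.04 9 [[10.0, 43.0], [12.0, 48.0]]
BL [0.7415 0.0797 0.024 ]
BR [ 0.711  -0.1426  0.024 ]
tipL [0.6616 0.089  0.024 ]
tipM [ 0.6461 -0.0205  0.024 ]
tipR [ 0.6307 -0.1268  0.024 ]
cork [0.697  0.0278 0.    ]
```

View pics/grip.png

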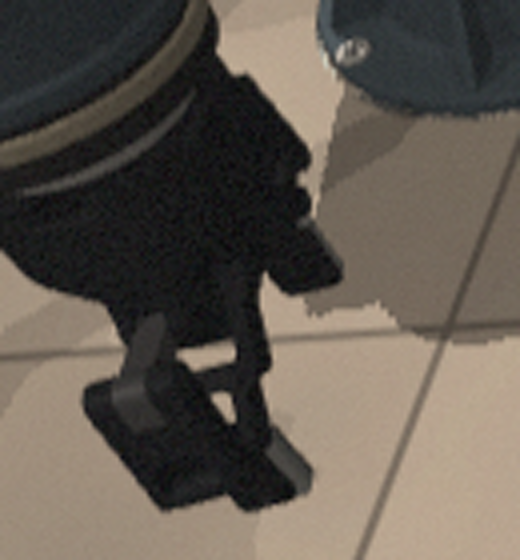

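```bash
python3 - <<'E'
from h import *
o=r.get_obs();R=np.array(o['orientation']);t=np.array(o['tcp_pos'])
L=[]
for n in('side','top'):
    c=pickle.load(open(f'pics/{n}0.pkl','rb'));L.append(((cloud(c)-t)@R).reshape(-1,3))
L=np.concatenate(L);L=L[(np.hypot(L[:,0],L[:,1])<.13)]
for a in np.arange(-.15,.01,.006):
    p=L[(L[:,2]>=a)&(L[:,2]<a+.006)]*1000
    out=''
    for s in(1,-1):
        q=p[p[:,1]*s>50]; 
        out+=f' | side{s}: n{len(q)} ymax {np.percentile(q[:,1]*s,97):.0f} x {np.percentile(q[:,0],[3,97]).round()}' if len(q)>3 else ' | -'
    q=p[abs(p[:,1])<40]
    print('%.3f'%a,out,'| inner x',np.percentile(q[:,0],[3,97]).round() if len(q)>3 else '')
E
```

```text
-0.150  | - | - | inner x [-22.  37.]
-0.144  | - | - | inner x [-23.  37.]
-0.138  | - | - | inner x [-22.  37.]
-0.132  | - | - | inner x [-13.  35.]
-0.126  | - | - | inner x [-9. 10.]
-0.120  | side1: n224 ymax 68 x [-11.  12.] | side-1: n10 ymax 66 x [ 9. 13.] | inner x [-9. 11.]
-0.114  | side1: n114 ymax 70 x [-11.  12.] | side-1: n12 ymax 66 x [11. 14.] | inner x [-6. 16.]
-0.108  | side1: n106 ymax 70 x [-12.  12.] | side-1: n11 ymax 67 x [11. 12.] | inner x [10. 19.]
-0.102  | side1: n88 ymax 71 x [-12.  12.] | side-1: n14 ymax 69 x [11. 12.] | inner x [ 8. 19.]
-0.096  | side1: n122 ymax 72 x [-12.  12.] | side-1: n12 ymax 69 x [11. 12.] | inner x [ 7. 18.]
-0.090  | side1: n90 ymax 73 x [-11.  12.] | side-1: n15 ymax 71 x [10. 12.] | inner x [-0. 17.]
-0.084  | side1: n58 ymax 73 x [-12.  12.] | side-1: n17 ymax 71 x [ 9. 12.] | inner x [ 1. 17.]
-0.078  | side1: n66 ymax 74 x [-12.  12.] | side-1: n18 ymax 71 x [ 7. 12.] | inner x [-3. 17.]
-0.072  | side1: n167 ymax 75 x [-10.  12.] | side-1: n42 ymax 72 x [ 4. 12.] | inner x [ 6. 16.]
-0.066  | side1: n86 ymax 75 x [-11.  13.] | side-1: n26 ymax 70 x [ 5. 13.] | inner x [10. 11.]
-0.060  | side1: n18 ymax 57 x [ 8. 13.] | side-1: n4 ymax 65 x [ 5. 13.] | inner x 
-0.054  | side1: n7 ymax 55 x [ 6. 10.] | - | inner x 
-0.048  | side1: n17 ymax 57 x [ 5. 10.] | - | inner x 
-0.042  | side1: n24 ymax 57 x [-6.  8.] | - | inner x 
-0.036  | side1: n35 ymax 57 x [-7.  6.] | - | inner x 
-0.030  | side1: n42 ymax 57 x [-6.  9.] | - | inner x 
-0.024  | side1: n13 ymax 56 x [-8.  6.] | - | inner x 
-0.018  | - | - | inner x 
-0.012  | - | - | inner x 
-0.006  | - | - | inner x 
0.000  | - | - | inner x 
0.006  | - | - | inner x
```

```bash
python3 - <<'E'
from h import *
o=r.get_obs();R=np.array(o['orientation']);t=np.array(o['tcp_pos'])
c=pickle.load(open('pics/side0.pkl','rb'));W=cloud(c);L=((W-t)@R).reshape(-1,3)*1000
for a,b in((-130,-150),(-150,-175),(-175,-195),(-195,-215),(-215,-235)):
    p=L[(L[:,2]<a)&(L[:,2]>b)&(np.hypot(L[:,0],L[:,1])<90)]
    ang=np.degrees(np.arctan2(p[:,1],p[:,0]));rad=np.hypot(p[:,0],p[:,1])
    print(a,[(k,round(np.percentile(rad[abs(ang-k)<7],95)),) for k in range(-90,91,15) if (abs(ang-k)<7).sum()>3])
# mill half-width by height: points near (0.534,-0.0355)
m=np.array([.534,-.0355]); C=-cv2.Rodrigues(np.array(c['rvec'],float))[0].T@np.array(c['tvec']).ravel()
d=m-C[:2];d/=np.linalg.norm(d);nrm=np.array([-d[1],d[0]])
P=W.reshape(-1,3);P=P[(np.hypot(*(P[:,:2]-m).T)<.045)]
for a in np.arange(0.01,.225,.012):
    q=P[(P[:,2]>a)&(P[:,2]<a+.012)]
    s=(q[:,:2]-m)@nrm*1000
    if len(s)>4: print('%.3f'%(a+.006),len(s),s.min().round(),s.max().round(),'front',(((q[:,:2]-m)@d).min()*1000).round())
E
```

```text
-130 [(-15, 37), (0, 37), (15, 38), (30, 38), (45, 38), (60, 39), (75, 39), (90, 39)]
-150 [(-15, 37), (0, 37), (15, 38), (30, 38), (45, 38), (60, 39), (75, 39), (90, 39)]
-175 [(-15, 43), (0, 43), (15, 44), (30, 43), (45, 44), (60, 44), (75, 44), (90, 45)]
-195 [(-30, 44), (-15, 44), (0, 45), (15, 45), (30, 46), (45, 46), (60, 46), (75, 46), (90, 46)]
-215 [(-30, 44), (-15, 44), (0, 45), (15, 45), (30, 45), (45, 46), (60, 46), (75, 47)]
0.016 56 -27.0 29.0 front -30.0
0.028 59 -27.0 29.0 front -30.0
0.040 64 -26.0 29.0 front -32.0
0.052 73 -26.0 28.0 front -31.0
0.064 68 -23.0 25.0 front -28.0
0.076 68 -23.0 22.0 front -25.0
0.088 60 -20.0 20.0 front -21.0
0.100 43 -17.0 17.0 front -21.0
0.112 43 -17.0 17.0 front -20.0
0.124 38 -16.0 16.0 front -20.0
0.136 41 -19.0 19.0 front -22.0
0.148 49 -19.0 19.0 front -24.0
0.160 56 -21.0 22.0 front -24.0
0.172 65 -21.0 22.0 front -25.0
0.184 52 -23.0 21.0 front -25.0
0.196 87 -23.0 21.0 front -24.0
0.208 97 -18.0 19.0 front -20.0
0.220 11 -5.0 3.0 front -5.0
```

```bash
python3 - <<'E'
from h import *
o=r.get_obs();R=np.array(o['orientation']);t=np.array(o['tcp_pos'])
c=pickle.load(open('pics/side0.pkl','rb'));W=cloud(c);L=((W-t)@R).reshape(-1,3)*1000
for a,b in((-30,-15),(-45,-30),(-58,-45),(-80,-62),(-120,-80)):
    p=L[(L[:,2]>a)&(L[:,2]<b)&(L[:,1]>30)&(L[:,1]<90)&(abs(L[:,0])<30)]
    print(a,b,[(k,p[(p[:,1]>=k)&(p[:,1]<k+3),0].max().round(),((p[:,1]>=k)&(p[:,1]<k+3)).sum()) for k in range(36,80,3) if ((p[:,1]>=k)&(p[:,1]<k+3)).any()])
p=L[(abs(L[:,1])<80)&(abs(L[:,0])<25)];print('lowest',np.sort(p[:,2])[-5:])
c=pickle.load(open('pics/top0.pkl','rb'));W=cloud(c)
im=c['img'].astype(int);m=(im[...,0]-im[...,1]>60)&(W[...,2]<.04)&(abs(W[...,1]-.2)<.1)
q=W[m];print('clamp',q.min(0),q.max(0),q[q[:,1].argmin()],len(q))
o=W[190:245,205:258].reshape(-1,3);o=o[o[:,2]>.007];print(o.min(0),o.max(0),o[o[:,1].argmin()])
E
```

```text
-30 -15 [(42, np.float64(11.0), np.int64(7)), (45, np.float64(10.0), np.int64(5)), (48, np.float64(12.0), np.int64(28)), (51, np.float64(8.0), np.int64(14)), (54, np.float64(7.0), np.int64(36))]
-45 -30 [(39, np.float64(9.0), np.int64(1)), (42, np.float64(10.0), np.int64(7)), (45, np.float64(11.0), np.int64(12)), (48, np.float64(11.0), np.int64(33)), (51, np.float64(6.0), np.int64(10)), (54, np.float64(7.0), np.int64(47)), (57, np.float64(7.0), np.int64(4))]
-58 -45 [(42, np.float64(11.0), np.int64(5)), (45, np.float64(10.0), np.int64(3)), (48, np.float64(12.0), np.int64(9)), (51, np.float64(11.0), np.int64(6)), (54, np.float64(12.0), np.int64(11))]
-80 -62 [(36, np.float64(16.0), np.int64(15)), (39, np.float64(17.0), np.int64(37)), (42, np.float64(15.0), np.int64(40)), (45, np.float64(12.0), np.int64(22)), (48, np.float64(11.0), np.int64(21)), (51, np.float64(12.0), np.int64(19)), (54, np.float64(11.0), np.int64(7)), (60, np.float64(12.0), np.int64(18)), (63, np.float64(12.0), np.int64(31)), (66, np.float64(13.0), np.int64(41)), (69, np.float64(13.0), np.int64(59)), (72, np.float64(
[... 158 characters left out ...]
at64(12.0), np.int64(32)), (45, np.float64(4.0), np.int64(25)), (48, np.float64(4.0), np.int64(22)), (51, np.float64(5.0), np.int64(19)), (54, np.float64(11.0), np.int64(20)), (57, np.float64(12.0), np.int64(37)), (60, np.float64(13.0), np.int64(74)), (63, np.float64(14.0), np.int64(101)), (66, np.float64(12.0), np.int64(220)), (69, np.float64(12.0), np.int64(268)), (72, np.float64(12.0), np.int64(35))]
lowest [233.96623988 234.11201897 234.16899186 234.27055581 234.38715156]
clamp [0.49269554 0.16753268 0.01274629] [0.62444162 0.27785671 0.0248386 ] [0.58219037 0.16753268 0.02008265] 314
[0.48498727 0.16133956 0.00707841] [0.62885774 0.29813017 0.03083022] [0.49967923 0.16133956 0.0076442 ]
```

drive_tool(moves=[{"travel": [3, -2.33, 0], "twist": 0, "claw": 1}, {"travel": [3, -2.33, 0], "twist": 0, "claw": 1}, {"travel": [3, -2.33, 0], "twist": 0, "claw": 1}, {"travel": [3, -2.33, 0], "twist": 0, "claw": 1}, {"travel": [3, -2.33, 0], "twist": 0, "claw": 1}, {"travel": [3, -2.33, 0], "twist": 0, "claw": 1}, {"travel": [3, -2.33, 0], "twist": 0, "claw": 1}])

```text
t: 0.8
tcp_pos: [0.2889, -0.2714, 0.2312]
orientation: [[0.968, 0.253, -0.0], [0.253, -0.968, 0.0], [-0.0, -0.0, -1.0]]
ft_force: [0.3, -1.4, -0.0]
grip_width: 0.0854
gripper_force: 0.0
```

drive_tool(moves=[{"travel": [3, -2.33, 0], "twist": 0, "claw": 1}, {"travel": [3, -2.33, 0], "twist": 0, "claw": 1}, {"travel": [3, -2.33, 0], "twist": 0, "claw": 1}, {"travel": [3, -2.33, 0], "twist": 0, "claw": 1}, {"travel": [3, -2.33, 0], "twist": 0, "claw": 1}, {"travel": [3, -2.33, 0], "twist": 0, "claw": 1}])

```text
t: 1.4
tcp_pos: [0.4278, -0.0905, 0.2312]
orientation: [[0.967, 0.253, -0.0], [0.253, -0.967, -0.0], [-0.0, -0.0, -1.0]]
ft_force: [0.0, -1.8, 0.3]
grip_width: 0.0857
gripper_force: 0.0
```

drive_tool(moves=[{"travel": [0, 0, 0], "twist": -8, "claw": 1}, {"travel": [0, 0, 0], "twist": -8, "claw": 1}, {"travel": [0, 0, 0], "twist": -8, "claw": 1}, {"travel": [0, 0, 0], "twist": -8, "claw": 1}, {"travel": [0, 0, 0], "twist": -8, "claw": 1}, {"travel": [0, 0, 0], "twist": -8, "claw": 1}, {"travel": [0, 0, 0], "twist": -8, "claw": 1}, {"travel": [0, 0, 0], "twist": 0, "claw": 1}])

```text
t: 2.2
tcp_pos: [0.427, -0.092, 0.2311]
orientation: [[0.329, 0.944, -0.0], [0.944, -0.329, 0.0], [-0.0, -0.001, -1.0]]
ft_force: [0.4, 0.0, 0.4]
grip_width: 0.0852
gripper_force: 0.0
```

```bash
cat >> h.py <<'E'
from scipy.optimize import least_squares
SPOT=np.array([.696,.027]);YAW=np.radians(-7.9)
def rot(a): return np.array([[np.cos(a),-np.sin(a)],[np.sin(a),np.cos(a)]])
def mill(guess,c=None,name=None):
    """axis of the mill at the foot and at the head, from the side camera"""
    c=c or r.capture('side'); W=cloud(c); P=W.reshape(-1,3); im=c['img'].reshape(-1,3).astype(int)
    P=P[(np.hypot(*(P[:,:2]-guess).T)<.05)&(im[:,0]-im[:,2]>12)]
    if name: cv2.imwrite(f'pics/{name}.png',c['img'][:,:,::-1])
    out=[]
    for lo,hi,rad in((.012,.048,.029),(.165,.2,.0235)):
        p=P[(P[:,2]>lo)&(P[:,2]<hi),:2]
        f=least_squares(lambda q:np.hypot(*(p-q).T)-rad,guess,loss='soft_l1',f_scale=.002); out.append(f.x)
    return out
def report(guess,name=None):
    o=r.get_obs(); foot,head=mill(np.array(guess),name=name); R=np.array(o['orientation']); t=np.array(o['tcp_pos'])
    psi=np.degrees(np.arctan2(R[1,0],R[0,0])); rel=(foot-t[:2])@R[:2,:2]
    rk=rot(-YAW)@(foot-SPOT)
    th=np.degrees(np.arctan2(rel[1]-.051,rel[0]-.011)); gap=np.hypot(rel[0]-.011,rel[1]-.051)-.029
    print('t %.1f'%o['t'],'tcp',t.round(4),'psi %.1f'%psi,'j',np.round(o['joints'],2),'f',np.round(o['ft_force'],1))
    print('foot',foot.round(4),'head-foot',(head-foot).round(4),'in rack',rk.round(4),'| in tool',rel.round(4),'theta %.1f gap %.4f wristdist %.4f'%(th,gap,np.hypot(*rel)))
E
python3 -c "
from h import *
c=pickle.load(open('pics/side0.pkl','rb'));print(mill(np.array([.534,-.035]),c))
report([.534,-.035],'s1')"
```

```text
[array([ 0.53401791, -0.03482254]), array([ 0.53440859, -0.03336756])]
t 2.2 tcp [ 0.427  -0.092   0.2311] psi 70.8 j [-0.21  0.08 -0.19  1.3   0.    1.69] f [0.4 0.  0.4]
foot [ 0.5342 -0.0349] head-foot [0.0002 0.0014] in rack [-0.1518 -0.0835] | in tool [0.0891 0.0824] theta 21.9 gap 0.0552 wristdist 0.1214
```

drive_tool(moves=[{"travel": [0, 0, 4.5], "twist": 0, "claw": 1}, {"travel": [0, 0, 4.5], "twist": 0, "claw": 1}, {"travel": [0, 0, 4.5], "twist": 0, "claw": 1}, {"travel": [0, 0, 4.5], "twist": 0, "claw": 1}, {"travel": [0, 0, 2.7], "twist": 0, "claw": 1}, {"travel": [0, 0, 1.0], "twist": 0, "claw": 1}, {"travel": [0, 0, 0], "twist": 0, "claw": 1}])

```text
t: 2.95
tcp_pos: [0.4266, -0.0919, 0.0137]
orientation: [[0.334, 0.943, -0.002], [0.943, -0.334, 0.0], [-0.0, -0.002, -1.0]]
ft_force: [1.0, -0.1, 0.7]
grip_width: 0.085
gripper_force: 0.0
```

```bash
python3 - <<'E'
from h import *
report([.534,-.035])
o=r.get_obs();R=np.array(o['orientation']);t=np.array(o['tcp_pos'])
c=snap('side','s2');W=cloud(c);L=((W-t)@R)
m=(abs(L[...,0])<.025)&(abs(L[...,1])<.08)&(W[...,2]>.008)&(W[...,2]<.12)
P=W[m];print('lowest',np.sort(P[:,2])[:8].round(4),m.sum())
l=L[m]
for z in np.arange(.008,.12,.008):
    q=l[(P[:,2]>z)&(P[:,2]<z+.008)]*1000
    if len(q)>3:print('%.3f'%z,len(q),'x',q[:,0].min().round(),q[:,0].max().round(),'y',q[:,1].min().round(),q[:,1].max().round())
cv2.imwrite('pics/s2c.png',cv2.resize(c['img'][80:280,170:390],(770,700//1*600//700+0 if False else 600))[:,:,::-1])
E
```

```text
t 3.0 tcp [ 0.4266 -0.0919  0.0137] psi 70.5 j [-0.21  0.25 -0.57  0.74 -0.    1.7 ] f [ 1.  -0.1  0.7]
foot [ 0.5341 -0.0349] head-foot [0.0003 0.0014] in rack [-0.1518 -0.0836] | in tool [0.0896 0.0824] theta 21.8 gap 0.0556 wristdist 0.1217
lowest [0.0314 0.0317 0.0327 0.0332 0.0335 0.0338 0.0342 0.0345] 671
0.032 17 x -13.0 9.0 y -55.0 53.0
0.040 29 x -12.0 11.0 y -56.0 55.0
0.048 32 x -12.0 12.0 y -58.0 56.0
0.056 27 x -13.0 5.0 y -58.0 55.0
0.064 19 x -13.0 -3.0 y -54.0 58.0
0.072 51 x -14.0 12.0 y -71.0 72.0
0.080 100 x -14.0 13.0 y -73.0 73.0
0.088 109 x -19.0 17.0 y -73.0 71.0
0.096 96 x -19.0 15.0 y -71.0 71.0
0.104 81 x -21.0 13.0 y -70.0 70.0
0.112 108 x -21.0 7.0 y -69.0 69.0
```

View pics/s2c.png

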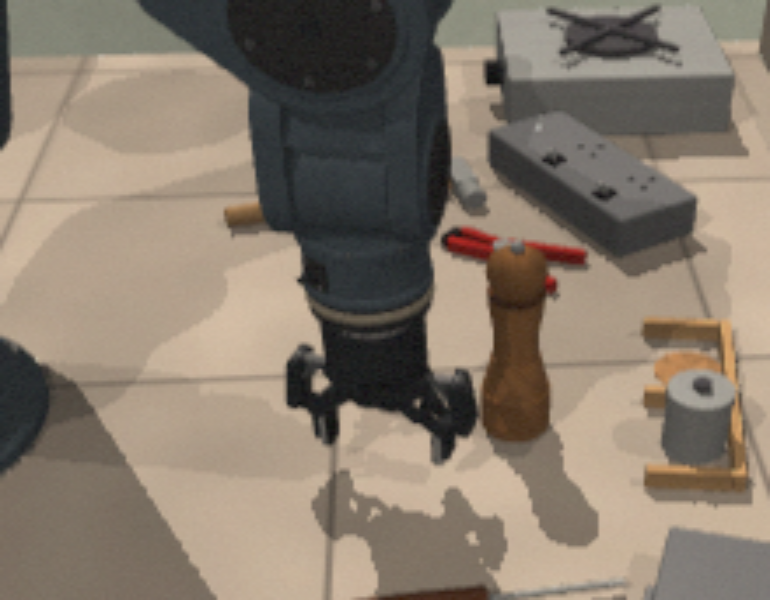

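drive_tool(moves=[{"travel": [0, 0, 0.3], "twist": 4.5, "claw": 1}, {"travel": [1.6, 0.36, 0.25], "twist": 0, "claw": 1}, {"travel": [1.6, 0.36, 0], "twist": 0, "claw": 1}, {"travel": [1.6, 0.35, 0], "twist": 0, "claw": 1}, {"travel": [0, 0, 0], "twist": 0, "claw": 1}])

```text
t: 3.55
tcp_pos: [0.4587, -0.0516, 0.0105]
orientation: [[0.404, 0.915, 0.003], [0.915, -0.404, -0.0], [0.001, 0.003, -1.0]]
ft_force: [0.3, 0.5, 0.1]
grip_width: 0.0855
gripper_force: 0.0
```

```bash
python3 -c "
from h import *
report([.534,-.035])"
```

```text
t 3.5 tcp [ 0.4587 -0.0516  0.0105] psi 66.2 j [-0.11  0.3  -0.52  0.75  0.    1.87] f [0.3 0.5 0.1]
foot [ 0.5338 -0.0348] head-foot [0.0006 0.0014] in rack [-0.1522 -0.0835] | in tool [0.0456 0.062 ] theta 17.6 gap 0.0073 wristdist 0.0770
```

drive_tool(moves=[{"travel": [0.25, -0.1, 0.2], "twist": 0, "claw": 1}, {"travel": [0.3, 0.1, 0], "twist": 0, "claw": 1}, {"travel": [0.3, 0.11, 0], "twist": 0, "claw": 1}, {"travel": [0.3, 0.11, 0], "twist": 0, "claw": 1}, {"travel": [0.3, 0.11, 0], "twist": 0, "claw": 1}, {"travel": [0.3, 0.11, 0], "twist": 0, "claw": 1}, {"travel": [0, 0, 0], "twist": 0, "claw": 1}])

```text
t: 4.3
tcp_pos: [0.4677, -0.038, 0.0068]
orientation: [[0.404, 0.915, -0.0], [0.915, -0.404, 0.0], [-0.0, -0.0, -1.0]]
ft_force: [-0.3, -0.3, -0.4]
grip_width: 0.0851
gripper_force: 0.3
```

```bash
python3 -c "
from h import *
report([.536,-.032])"
```

```text
t 4.3 tcp [ 0.4677 -0.038   0.0068] psi 66.2 j [-0.08  0.32 -0.5   0.75  0.    1.91] f [-0.3 -0.3 -0.4]
foot [ 0.5385 -0.0288] head-foot [0.0011 0.0028] in rack [-0.1483 -0.077 ] | in tool [0.037  0.0611] theta 21.3 gap -0.0011 wristdist 0.0714
```

drive_tool(moves=[{"travel": [0.32, 0.125, 0], "twist": 0, "claw": 1}, {"travel": [0.32, 0.125, 0], "twist": 0, "claw": 1}, {"travel": [0.32, 0.125, 0], "twist": 0, "claw": 1}, {"travel": [0.32, 0.125, 0], "twist": 0, "claw": 1}, {"travel": [0.32, 0.125, 0], "twist": 0, "claw": 1}, {"travel": [0.32, 0.125, 0], "twist": 0, "claw": 1}, {"travel": [0, 0, 0], "twist": 0, "claw": 1}])

```text
t: 5.05
tcp_pos: [0.4825, -0.0233, 0.0068]
orientation: [[0.404, 0.915, 0.0], [0.915, -0.404, 0.0], [0.0, 0.0, -1.0]]
ft_force: [-0.9, -0.8, -0.8]
grip_width: 0.0854
gripper_force: 0.6
```

```bash
python3 -c "
from h import *
report([.553,-.014],'s3')"
```

```text
t 5.0 tcp [ 0.4825 -0.0233  0.0068] psi 66.2 j [-0.05  0.34 -0.47  0.76  0.    1.94] f [-0.9 -0.8 -0.8]
foot [ 0.5528 -0.0139] head-foot [0.0006 0.0018] in rack [-0.1362 -0.0602] | in tool [0.037  0.0606] theta 20.2 gap -0.0013 wristdist 0.0710
```

drive_tool(moves=[{"travel": [0.37, 0.14, 0], "twist": 0, "claw": 1}, {"travel": [0.37, 0.14, 0], "twist": 0, "claw": 1}, {"travel": [0.37, 0.14, 0], "twist": 0, "claw": 1}, {"travel": [0.37, 0.14, 0], "twist": 0, "claw": 1}, {"travel": [0.37, 0.14, 0], "twist": 0, "claw": 1}, {"travel": [0.37, 0.14, 0], "twist": 0, "claw": 1}, {"travel": [0.37, 0.14, 0], "twist": 0, "claw": 1}, {"travel": [0, 0, 0], "twist": 0, "claw": 1}])

```text
t: 5.9
tcp_pos: [0.502, -0.0035, 0.0068]
orientation: [[0.404, 0.915, 0.0], [0.915, -0.404, 0.0], [0.0, 0.0, -1.0]]
ft_force: [-0.9, 0.7, 0.3]
grip_width: 0.0852
gripper_force: 0.0
```

```bash
python3 -c "
from h import *
report([.573,.006])"
```

```text
t 5.9 tcp [ 0.502  -0.0035  0.0068] psi 66.2 j [-0.01  0.38 -0.42  0.78  0.    1.98] f [-0.9  0.7  0.3]
foot [0.5726 0.0063] head-foot [0.0003 0.0014] in rack [-0.1194 -0.0375] | in tool [0.0375 0.0606] theta 19.9 gap -0.0009 wristdist 0.0712
```

drive_tool(moves=[{"travel": [0.47, 0.17, 0], "twist": 0, "claw": 1}, {"travel": [0.47, 0.17, 0], "twist": 0, "claw": 1}, {"travel": [0.47, 0.17, 0], "twist": 0, "claw": 1}, {"travel": [0.47, 0.17, 0], "twist": 0, "claw": 1}, {"travel": [0.47, 0.17, 0], "twist": 0, "claw": 1}, {"travel": [0.47, 0.17, 0], "twist": 0, "claw": 1}, {"travel": [0.47, 0.17, 0], "twist": 0, "claw": 1}, {"travel": [0.37, 0.14, 0], "twist": 0, "claw": 1}])

```text
t: 6.75
tcp_pos: [0.5288, 0.0245, 0.0068]
orientation: [[0.404, 0.915, 0.0], [0.915, -0.404, 0.0], [0.0, -0.0, -1.0]]
ft_force: [-1.8, -1.9, 0.1]
grip_width: 0.0855
gripper_force: 1.4
```

drive_tool(moves=[{"travel": [0.2, 0.07, 0], "twist": 0, "claw": 1}, {"travel": [0, 0, 0], "twist": 0, "claw": 1}])

```text
t: 6.95
tcp_pos: [0.5302, 0.026, 0.0068]
orientation: [[0.404, 0.915, 0.0], [0.915, -0.404, 0.0], [0.0, 0.0, -1.0]]
ft_force: [-1.3, -0.5, 0.3]
grip_width: 0.0855
gripper_force: 0.0
```

```bash
python3 -c "
from h import *
report([.602,.035])"
```

```text
t 7.0 tcp [0.5302 0.026  0.0068] psi 66.2 j [ 0.05  0.43 -0.34  0.81  0.    2.04] f [-1.3 -0.5  0.3]
foot [0.6004 0.0356] head-foot [0.0005 0.0014] in rack [-0.0958 -0.0046] | in tool [0.0371 0.0604] theta 19.7 gap -0.0012 wristdist 0.0709
```

drive_tool(moves=[{"travel": [-1.5, -0.55, 0], "twist": 0, "claw": 1}, {"travel": [-3.2, -1.15, 0], "twist": 0, "claw": 1}, {"travel": [0, 0, 0], "twist": 8.5, "claw": 1}, {"travel": [0, 0, 0], "twist": 8.5, "claw": 1}, {"travel": [0, 0, 0], "twist": 8.5, "claw": 1}, {"travel": [0, 0, 0], "twist": 8.5, "claw": 1}, {"travel": [0, 0, 0], "twist": 8.5, "claw": 1}, {"travel": [0, 0, 0], "twist": 8.5, "claw": 1}])

```text
t: 7.8
tcp_pos: [0.4956, -0.0104, 0.0069]
orientation: [[0.967, 0.256, 0.001], [0.256, -0.967, 0.0], [0.001, -0.0, -1.0]]
ft_force: [0.5, 0.6, 0.9]
grip_width: 0.0854
gripper_force: 0.0
```

```bash
python3 -c "
from h import *
report([.6,.035])
o=r.get_obs();R=np.array(o['orientation']);t=np.array(o['tcp_pos'])
print((np.array([.5365,.0855])-t[:2])@R[:2,:2])"
```

```text
t 7.8 tcp [ 0.4956 -0.0104  0.0069] psi 14.8 j [-0.02  0.37 -0.43  0.77  0.    2.86] f [0.5 0.6 0.9]
foot [0.6007 0.0357] head-foot [0.0002 0.0016] in rack [-0.0956 -0.0045] | in tool [ 0.1134 -0.0177] theta -33.8 gap 0.0943 wristdist 0.1148
[ 0.06326773 -0.08286705]
```

drive_tool(moves=[{"travel": [0, -2.8, 0], "twist": 0, "claw": 1}, {"travel": [1, -2.8, 0], "twist": 0, "claw": 1}, {"travel": [2.0, -2.65, 0], "twist": 0, "claw": 1}, {"travel": [2.0, 0, 0], "twist": 0, "claw": 1}, {"travel": [1.2, 0, 0], "twist": 0, "claw": 1}, {"travel": [0, 0, 0], "twist": 0, "claw": 1}])

```text
t: 8.45
tcp_pos: [0.535, 0.0861, 0.0068]
orientation: [[0.964, 0.265, 0.001], [0.265, -0.964, 0.0], [0.001, -0.0, -1.0]]
ft_force: [0.5, -0.1, -0.2]
grip_width: 0.0857
gripper_force: 0.0
```

```bash
python3 -c "
from h import *
report([.6,.035],'s5')"
```

```text
t 8.4 tcp [0.535  0.0861 0.0068] psi 15.4 j [ 0.16  0.44 -0.31  0.82  0.    3.03] f [ 0.5 -0.1 -0.2]
foot [0.6006 0.0359] head-foot [0.0005 0.0012] in rack [-0.0957 -0.0043] | in tool [0.05   0.0658] theta 20.8 gap 0.0127 wristdist 0.0826
```

View pics/s5.png

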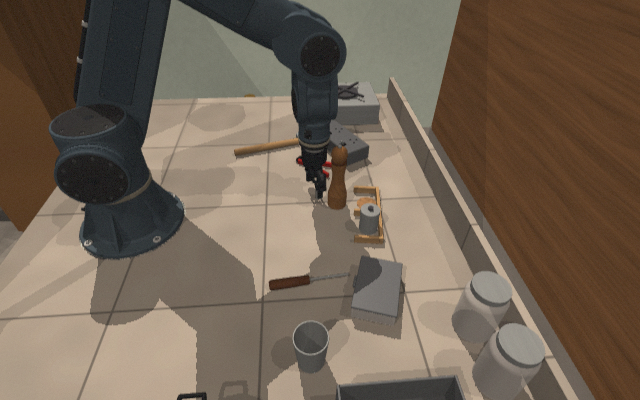

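The picture shows the mill upright at (338,180) in front of the empty bay, with the hand behind it and clear of the clamp.

drive_tool(moves=[{"travel": [0.5, 0.19, 0], "twist": 0, "claw": 1}, {"travel": [0.42, 0.16, 0], "twist": 0, "claw": 1}, {"travel": [0.35, 0.13, 0], "twist": 0, "claw": 1}, {"travel": [0.37, 0.14, 0], "twist": 0, "claw": 1}, {"travel": [0.42, 0.16, 0], "twist": 0, "claw": 1}, {"travel": [0.42, 0.16, 0], "twist": 0, "claw": 1}, {"travel": [0.42, 0.16, 0], "twist": 0, "claw": 1}, {"travel": [0.42, 0.16, 0], "twist": 0, "claw": 1}])

```text
t: 9.3
tcp_pos: [0.5691, 0.0819, 0.0068]
orientation: [[0.965, 0.261, -0.0], [0.261, -0.965, -0.0], [-0.0, -0.0, -1.0]]
ft_force: [-4.0, 1.4, 3.2]
grip_width: 0.0854
gripper_force: 2.3
```

```bash
python3 -c "
from h import *
report([.622,.034])"
```

```text
t 9.3 tcp [0.5691 0.0819 0.0068] psi 15.2 j [ 0.14  0.5  -0.21  0.86  0.    3.02] f [-4.   1.4  3.2]
foot [0.6196 0.0335] head-foot [0.0005 0.0011] in rack [-0.0765 -0.0041] | in tool [0.0361 0.0599] theta 19.6 gap -0.0023 wristdist 0.0700
```

drive_tool(moves=[{"travel": [0.42, 0.14, 0], "twist": 0, "claw": 1}, {"travel": [0.42, 0.14, 0], "twist": 0, "claw": 1}, {"travel": [0.42, 0.14, 0], "twist": 0, "claw": 1}, {"travel": [0.42, 0.14, 0], "twist": 0, "claw": 1}, {"travel": [0.42, 0.14, 0], "twist": 0, "claw": 1}, {"travel": [0.42, 0.14, 0], "twist": 0, "claw": 1}, {"travel": [0.42, 0.14, 0], "twist": 0, "claw": 1}, {"travel": [0, 0, 0], "twist": 0, "claw": 1}])

```text
t: 10.15
tcp_pos: [0.6008, 0.0802, 0.0068]
orientation: [[0.965, 0.261, 0.001], [0.261, -0.965, 0.0], [0.001, 0.0, -1.0]]
ft_force: [0.1, -0.2, -0.4]
grip_width: 0.0855
gripper_force: 0.0
```

```bash
python3 -c "
from h import *
report([.65,.031])"
```

```text
t 10.2 tcp [0.6008 0.0802 0.0068] psi 15.2 j [ 0.13  0.56 -0.12  0.9  -0.    3.01] f [ 0.1 -0.2 -0.4]
foot [0.6517 0.0309] head-foot [-0.      0.0014] in rack [-0.0445 -0.0022] | in tool [0.0362 0.0608] theta 21.3 gap -0.0019 wristdist 0.0708
```

drive_tool(moves=[{"travel": [0.4, 0.145, 0], "twist": 0, "claw": 1}, {"travel": [0.4, 0.145, 0], "twist": 0, "claw": 1}, {"travel": [0.4, 0.145, 0], "twist": 0, "claw": 1}, {"travel": [0.4, 0.145, 0], "twist": 0, "claw": 1}, {"travel": [0.4, 0.145, 0], "twist": 0, "claw": 1}, {"travel": [0.4, 0.145, 0], "twist": 0, "claw": 1}, {"travel": [0.4, 0.145, 0], "twist": 0, "claw": 1}, {"travel": [0, 0, 0], "twist": 0, "claw": 1}])

```text
t: 11.0
tcp_pos: [0.6304, 0.0776, 0.0068]
orientation: [[0.965, 0.261, 0.001], [0.261, -0.965, -0.0], [0.001, 0.0, -1.0]]
ft_force: [0.5, 0.3, -0.1]
grip_width: 0.0853
gripper_force: 0.0
```

```bash
python3 -c "
from h import *
report([.682,.03])"
```

```text
t 11.0 tcp [0.6304 0.0776 0.0068] psi 15.2 j [ 0.12  0.61 -0.02  0.94 -0.    3.  ] f [ 0.5  0.3 -0.1]
foot [0.6829 0.0279] head-foot [-0.0012  0.0019] in rack [-0.0131 -0.0009] | in tool [0.0377 0.0618] theta 22.0 gap -0.0002 wristdist 0.0724
```

drive_tool(moves=[{"travel": [0.2, 0.075, 0], "twist": 0, "claw": 1}, {"travel": [0.2, 0.075, 0], "twist": 0, "claw": 1}, {"travel": [0.2, 0.075, 0], "twist": 0, "claw": 1}, {"travel": [0.2, 0.075, 0], "twist": 0, "claw": 1}, {"travel": [0.15, 0.05, 0], "twist": 0, "claw": 1}])

```text
t: 11.55
tcp_pos: [0.6398, 0.0768, 0.0068]
orientation: [[0.965, 0.261, -0.0], [0.261, -0.965, -0.0], [-0.0, -0.0, -1.0]]
ft_force: [-3.8, 0.0, 1.7]
grip_width: 0.0851
gripper_force: 1.3
```

drive_tool(moves=[{"travel": [0.15, 0.055, 0], "twist": 0, "claw": 1}])

```text
t: 11.65
tcp_pos: [0.6414, 0.0767, 0.0068]
orientation: [[0.965, 0.261, -0.0], [0.261, -0.965, -0.0], [-0.0, -0.0, -1.0]]
ft_force: [-3.6, 0.6, 1.1]
grip_width: 0.0852
gripper_force: 1.4
```

```bash
python3 -c "
from h import *
report([.692,.028])"
```

```text
t 11.7 tcp [0.6414 0.0767 0.0068] psi 15.2 j [0.12 0.63 0.01 0.95 0.   3.  ] f [-3.6  0.6  1.1]
foot [0.694  0.0269] head-foot [-0.0014  0.0018] in rack [-0.0019 -0.0004] | in tool [0.0378 0.0618] theta 22.0 gap -0.0001 wristdist 0.0725
```

drive_tool(moves=[{"travel": [0.1, 0.035, 0], "twist": 0, "claw": 1}])

```text
t: 11.8
tcp_pos: [0.6423, 0.0766, 0.0068]
orientation: [[0.965, 0.261, -0.0], [0.261, -0.965, -0.0], [-0.0, -0.0, -1.0]]
ft_force: [-2.2, 0.1, 1.8]
grip_width: 0.0854
gripper_force: 1.4
```

drive_tool(moves=[{"travel": [0.1, 0.035, 0], "twist": 0, "claw": 1}])

```text
t: 11.9
tcp_pos: [0.6434, 0.0765, 0.0068]
orientation: [[0.965, 0.261, -0.0], [0.261, -0.965, -0.0], [-0.0, 0.0, -1.0]]
ft_force: [-3.4, -0.3, 1.2]
grip_width: 0.0855
gripper_force: 1.3
```

drive_tool(moves=[{"travel": [0.05, 0.02, 0], "twist": 0, "claw": 1}])

```text
t: 12.0
tcp_pos: [0.6436, 0.0765, 0.0068]
orientation: [[0.965, 0.261, -0.001], [0.261, -0.965, 0.0], [-0.001, -0.0, -1.0]]
ft_force: [-7.9, 1.7, 4.7]
grip_width: 0.0854
gripper_force: 3.2
```

drive_tool(moves=[{"travel": [0.04, 0.015, 0], "twist": 0, "claw": 1}])

```text
t: 12.1
tcp_pos: [0.6437, 0.0765, 0.0068]
orientation: [[0.965, 0.261, -0.001], [0.261, -0.965, 0.0], [-0.001, -0.0, -1.0]]
ft_force: [-11.0, 1.3, 5.7]
grip_width: 0.0852
gripper_force: 4.2
```

```bash
python3 -c "
from h import *
report([.696,.027])"
```

```text
t 12.1 tcp [0.6437 0.0765 0.0068] psi 15.1 j [0.12 0.64 0.02 0.96 0.   3.  ] f [-11.    1.3   5.7]
foot [0.696  0.0266] head-foot [-0.001   0.0021] in rack [ 0.     -0.0004] | in tool [0.0374 0.0618] theta 22.3 gap -0.0005 wristdist 0.0722
```

The force has risen to 11 N with the arm stalled, so the mill is on the back rail. I'll back off along the push line, then raise the hand.

drive_tool(moves=[{"travel": [-0.4, -0.15, 0], "twist": 0, "claw": 1}, {"travel": [-1.0, -0.36, 0], "twist": 0, "claw": 1}, {"travel": [-2.5, -0.9, 0], "twist": 0, "claw": 1}, {"travel": [-3, -1.0, 0], "twist": 0, "claw": 1}, {"travel": [-3, -1.0, 0], "twist": 0, "claw": 1}, {"travel": [-3, 0, -3], "twist": 0, "claw": 1}, {"travel": [-3, 0, -4], "twist": 0, "claw": 1}, {"travel": [-1, 0, -4], "twist": 0, "claw": 1}])

```text
t: 12.95
tcp_pos: [0.4696, 0.0646, 0.1179]
orientation: [[0.965, 0.262, -0.001], [0.262, -0.965, -0.0], [-0.001, -0.0, -1.0]]
ft_force: [2.1, -0.2, 0.0]
grip_width: 0.0857
gripper_force: 0.0
```

```bash
python3 - <<'E'
from h import *
report([.696,.027]); a=snap('top','top9');b=snap('side','side9')
c=np.hstack([cv2.resize(a['img'][110:260,200:400],(400,300)),cv2.resize(b['img'][110:260,280:480],(400,300))])
cv2.imwrite('pics/fin.png',c[:,:,::-1])
E
```

```text
t 12.9 tcp [0.4696 0.0646 0.1179] psi 15.2 j [ 0.14  0.21 -0.33  1.03 -0.    3.01] f [ 2.1 -0.2  0. ]
foot [0.6955 0.0266] head-foot [-0.0009  0.002 ] in rack [-0.0004 -0.0004] | in tool [0.2082 0.0957] theta 12.8 gap 0.1732 wristdist 0.2291
```

View pics/fin.png

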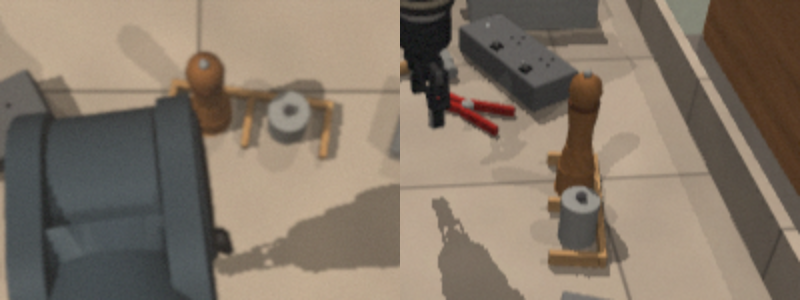

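The mill stands upright in the left bay against the back rail (crop top view about (210,110)). The tin at (288,115) hasn't moved, and the hand is clear.

drive_tool(moves=[{"travel": [0, 0, -3], "twist": 0, "claw": 1}, {"travel": [0, 0, 0], "twist": 0, "claw": 1}, {"travel": [0, 0, 0], "twist": 0, "claw": 1}])

```text
t: 13.4
tcp_pos: [0.4727, 0.0652, 0.1463]
orientation: [[0.965, 0.262, 0.0], [0.262, -0.965, 0.0], [0.0, 0.0, -1.0]]
ft_force: [0.1, 0.3, 0.1]
grip_width: 0.0853
gripper_force: 0.0
```

```bash
python3 -c "
from h import *
print(r.hand_in())"
```

```text
the job is handed in; nothing more can be done
None
```

The mill was pushed low on its foot into the empty bay and stands upright, within about 1 mm of the home spot by camera; the tin looks unmoved, the hand is clear, and the job is handed in at about 13 s (no verdict returned).

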